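# Release a bonded spectacle front from its repair jig and file it in its job tray

## Task

The glue on the blue spectacle front has set: lift the jig's sprung hold-down (the arm with the red grip) until it stays open by itself, with the front still lying in the jig. Then take the front out, lay it face up on the grey mat and let go, and pick it up again by its bridge. Set it down, face up and flat, in the job tray of its own colour; do not drop it, leave the hold-down standing open, and leave the spectacle case, the spray bottle and the screwdriver alone.

Things in the scene. Friction and masses are not known exactly. Their poses are not given: they have to be found in the camera images.
- hold_down (a joint): Angle of the jig's clamp arm (rad): 0 = closed, level, its rubber pad pressing on the bridge of the front; grows as the grip is lifted; end stop 2.0. A spring strut pulls it shut below 0.97 and throws it open to the stop beyond 0.97, where it stays. Lifting takes about 6 N at the grip. The pivot is damped: let go past 1.1 it reaches the stop within 1 s.
- clamp_grip (a point): Centre of the red grip at the free end of the clamp arm: a block 34 mm along the arm, 20 mm wide (across the arm, along the y of jig_bed) and 20 mm high, 137 mm from the pivot. Nothing stands beside or above it. Axes turn with the arm; closed, they are those of jig_bed.
- clamp_hinge (a point): The arm's pivot, 78.5 mm above the bench, behind the front. The pivot line is the point's y axis; the closed arm runs from it along -x, the open one leans up and back to 2.0 rad. The arm is 14 mm wide.
- jig: The repair jig, fixed; origin on the bench under the middle of the front lying in it, axes those of jig_bed. Grey base plate 185 x 130 mm, 12 mm thick; a central pedestal 46 mm wide (along y) carries the front on cork pads, so that both round rims overhang freely at the sides.
- jig_bed (a point): Where the centre of the front lies in the jig, 55 mm above the bench: x from grip to pivot, y along the front, z up. A green nose block (20 x 20 mm) fills the gap below the bridge, a green stop (5 x 24 mm) stands behind it, both 2 mm clear of the bridge and as high as its upper face: it cannot be pinched there, and the front must be lifted straight up 30 mm before it is moved aside.
- front_center (a point): Centre of the blue spectacle front (no arms; 142 mm long, 7 mm thick, 45 g). x points to the brow, y along it, z out of its face (at the start as jig_bed). Two round rims, 50 mm across, centres at y = +39 and -39 mm, 4.5 mm lower than this point; pinch a rim along x over its 50 mm. It is bowed, the ends lowest: laid face up on a flat surface this point is 12 mm above it, a rim's underside 4 mm.
- front_bridge (a point): Middle of the front's bridge bar, 10 mm along x from front_center: the bar is 12 mm wide along x (the direction to pinch it), 7 mm thick, 28 mm long between the rims, which leave a gap 28 mm wide below it; its underside is 9 mm above a flat surface on which the front lies.
- mat_top (a point): Centre of the upper face of the grey mat, 140 mm along its x, 200 mm along its y, 4 mm thick, fixed.
- blue_tray_floor (a point): Centre of the inner floor of the blue job tray, 4 mm above the bench: inside 182 mm along its x, 82 mm along its y, rim 28 mm above the bench, fixed. The front lies in it lengthwise, along the tray's x, either way round.
- red_tray_floor (a point): The same for the red job tray, which is not for this front.
- case: Bystander: closed black spectacle case 160 x 60 x 38 mm, origin under its centre.
- lens_spray: Bystander: lens-cleaner spray bottle, pale blue with white label and white trigger head, 38 mm across, 111 mm high, origin under its centre.
- driver: Bystander: screwdriver with orange handle, 150 mm long, lying on the bench.
Not all that is in view belongs to the job. What is shaped like the part that bears front_center but brown or turquoise is not meant.

How it is judged:
On the way, in this order (a step that is already met when the one before it is completed fails the run):
1. the hold-down stands open by itself, past 1.8 rad, no finger on it, and the front still lies in the jig (within 12 mm of its place) (value of joint hold_down above 1.8 rad and contact force between the fingers and hold_down below 0.05 N and distance between front_center and jig_bed below 0.012 m), for 0.2 s.
2. the front lies face up and flat on the mat, let go (x of front_center in the frame of mat_top between -0.06 and 0.06 m and y of front_center in the frame of mat_top between -0.07 and 0.07 m and z of front_center in the frame of mat_top below 0.018 m and angle between front_center's own z axis and vertical below 0.15 rad and contact force between the fingers and front below 0.05 N), for 0.2 s.
3. the front is lifted at least 25 mm off the mat by its bridge (grasp point within 25 mm of the bridge, seen from above) (z of front_center in the frame of mat_top above 0.037 m and contact force between the fingers and front above 0.2 N and horizontal distance between the grasp point and front_bridge below 0.025 m), for 0.1 s.
At the end, for the whole second after the job is handed in: The blue front lies at rest on the floor of the blue tray, face up (its face within 0.15 rad of level), its centre within 30 mm lengthwise and 25 mm crosswise of the tray's centre and less than 18 mm above its floor, released; the hold-down stands open (over 1.8 rad) (x of front_center in the frame of blue_tray_floor between -0.03 and 0.03 m and y of front_center in the frame of blue_tray_floor between -0.025 and 0.025 m and z of front_center in the frame of blue_tray_floor below 0.018 m and angle between front_center's own z axis and vertical below 0.15 rad and linear speed of front below 0.02 m/s and contact force between the fingers and front below 0.05 N and value of joint hold_down above 1.8 rad); the robot touches nothing.
It fails at once if the front is dropped (falls faster than 0.6 m/s with no finger on it) (linear speed of front above 0.6 m/s and contact force between the fingers and front below 0.05 N).
It fails at once if the spectacle case, the spray bottle or the screwdriver is shifted by more than 25 mm (distance of any of case, lens_spray, driver from where it was at the start of the episode above 0.025 m).
It also fails if it takes over 72 s, if anything falls off the work surface, if the arm or the gripper's body presses on something with over 40 N, if the wrist force passes 120 N, or if a joint passes its speed limit or range.

## Robot

A 6-joint arm with a two-finger parallel gripper is mounted at the origin on the work surface. World frame = base frame: x ahead of the robot, y to its left, z up, the work surface at z = 0. Lengths are in m, angles in rad, forces in N, time in s.
With the tool pointing down it reaches from about 0.4 to 0.925 m from the base axis. Payload 12.5 kg.
Tool frame: the origin (TCP) lies on the centre line of the jaws, within the pads' length; the fingertips stand 22 mm ahead of it and the grasp point (between the pads) lies 3 mm ahead of it; z points along the fingers, y is the line along which they close (so a half turn about z gives the same grasp; the last joint's range is limited). The gripper opens to 95 mm and grips with 3 to 60 N. Pads are 20 mm wide; open, the fingers measure 119 mm over their backs; the gripper's body (75 mm by 180 mm) begins 59 mm behind the grasp point.
Start: joints at [-1.319, 0.491, 1.559, -0, 1.092, -0.106], TCP at [0.219, -0.585, 0.237] pointing down, gripper open.
Joint ranges: [-3.1, 3.1], [-0.84, 2.19], [0.05, 2.79], [-1.13, 4.28], [0.06, 2.93], [-2.69, 2.69]. Speed limits (rad/s): [2.22, 2.22, 2.79, 3.14, 3.14, 3.14].

## Interface

Orientations are given as a unit quaternion [w, x, y, z].
In Python, from bench import * gives the robot as it stands.
- The arm moves only by the tool jog_arm, never from a script. Its argument "targets" is a list of rows, each a list of 5 numbers: the shift along the tool's x, y, z in m, then the turn about the tool's z in degrees, then the opening, from 0 (shut) to 1 (fully open). A call has 1 to 10 rows; each row is the pose to reach, as a shift and turn from the pose commanded when the call began, along the tool's axes at that moment; what a row does not reach only later rows make up. A row lasts 1/12 s, in which the tool goes at most 41.7 mm and 7.16 degrees, less where a joint would pass 70% of its speed; a pose out of reach is approached as far as the arm can. A call with a gripper value outside its range is refused whole. The fingers move at their own pace and stop on an object; "force" is the grip in N (left out, the last holds). Time passes only in rows, so rows that repeat a pose let the fingers close. It gives the time, the measured TCP pose, the force, the opening and the grip force at its end, in the units of the state.
- read_state(): the state, without advancing time (a new reading comes with each control period).
- snapshot(name): name is "side" or "top"; returns (picture, depth): 384x512x3 uint8, blue, green, red; 384x512 float32, m along the optical axis (not along the pixel's ray), 0 where there is no reading.
- camera_model(name): a dict with "mtx" (3x3 intrinsics, pixels), "R" (3x3) and "t" (3): a world point X has camera coordinates R X + t. Camera axes: x right, y down, z forward; pixel columns grow to the right and rows downward; lengths in m; the calibration is good to about 2 mm. A picture is of the moment at which its call begins. camera_model takes no time and is no camera call.
- hand_in(): hands the job in; it is judged then, once.
The state is a dict: "time": time; "joint_positions": joint angles; "joint_velocities": joint speeds; "joint_torque": joint torques, N m; "tool_pos": TCP position; "tcp_rot": TCP orientation; "force": force on the tool from outside, world axes, zero at the start; "wrist_torque": the same for the moment, N m; "gripper_width": finger opening in m; "grasp_force": force on a finger pad.
Only numpy, scipy, OpenCV 4.12 (cv2) and the standard library are available. Lean on these libraries where they do the work, as an engineer would, in place of code of your own. Each camera call takes 0.05 s, during which the arm holds its last target. There are 200 camera calls.

## Working session

There is one attempt and no reset: what is moved stays moved. The work goes in short steps, Python scripts to look and compute and a tool call to move; the robot and the scene stay as the last step left them, time stands still between calls to the robot, and variables do not carry over. Pictures are saved under pics/ and viewed, at most 10 in all, crops included, and the job is handed in when it is done.

Besides the shell and the picture viewer there is one more tool, called by a JSON object that holds its "method" and its "body". jog_arm: Moves the arm, as the interface text tells. Its arguments: {"type":"object","properties":{"targets":{"type":"array","items":{"type":"array","items":{"type":"number"}}},"force":{"type":"number"}},"required":["targets"]}

```bash
ls; mkdir -p pics; cat > h.py <<'E'
from bench import *
import numpy as np, cv2
from scipy.spatial.transform import Rotation as Rt
def save(cam):
    p,d=snapshot(cam); np.savez(f'{cam}.npz',p=p,d=d); return p,d
def pt(cam,u,v,d=None,z=None,r=2):
    m=camera_model(cam); K,R,t=np.array(m['mtx']),np.array(m['R']),np.array(m['t'])
    ray=np.linalg.inv(K)@[u,v,1]
    if z is not None:
        c=-R.T@t; w=R.T@ray; return c+w*(z-c[2])/w[2]
    if d is None: d=np.load(f'{cam}.npz')['d']
    w=d[int(v)-r:int(v)+r+1,int(u)-r:int(u)+r+1]; w=w[w>0]
    return R.T@(ray*np.median(w)-t)
def tool(p):
    "world point -> tool-axes shift of TCP"
    s=read_state(); q=s['tcp_rot']; R=Rt.from_quat([q[1],q[2],q[3],q[0]])
    return R.inv().apply(np.array(p)-s['tool_pos'])
E
python3 - <<'E'
from h import *
s=read_state(); print(s)
for c in('top','side'):
    p,d=save(c); cv2.imwrite(f'pics/{c}0.png',cv2.resize(p,(800,600),interpolation=cv2.INTER_CUBIC))
    print(camera_model(c))
E
```

```text
pics
{'time': 0.0, 'joint_positions': array([-1.31860437e+00,  4.91533745e-01,  1.55945975e+00,  1.58151051e-05,
        1.09170467e+00, -1.05602256e-01]), 'joint_velocities': array([ 0.00077493,  0.00056048, -0.00105751,  0.0009774 , -0.00133629,
        0.000295  ]), 'joint_torque': array([-3.99632161e-03, -6.12654018e+01, -2.58177960e+01,  6.91118231e-02,
        4.82769858e-02, -9.16654631e-05]), 'tool_pos': array([ 0.2188471 , -0.58519065,  0.23607423]), 'tcp_rot': array([-5.51787517e-04,  9.84041044e-01,  1.77940774e-01, -3.34816197e-05]), 'force': array([-0.13925493,  0.54711416,  1.26577476]), 'wrist_torque': array([-0.00411378,  0.06014004, -0.06295224]), 'grasp_force': 0.0, 'gripper_width': 0.09469179418510555}
{'mtx': array([[373.17807332,   0.        , 258.3420246 ],
       [  0.        , 373.17807332, 191.27388703],
       [  0.        ,   0.        ,   1.        ]]), 'R': array([[ 0.00651488, -0.99958854,  0.02793402],
       [-0.98547704, -0.01115805, -0.16944171],
       [ 0.16968368, -0.02642444, -0.98514425]]), 't': array([0.09302322, 0.52980211, 0.95691571])}
{'mtx': array([[438.01584989,   0.        , 258.56933312],
       [  0.        , 438.01584989, 186.59469147],
       [  0.        ,   0.        ,   1.        ]]), 'R': array([[-0.98829042, -0.15251532, -0.00459658],
       [-0.09441614,  0.63492085, -0.76678622],
       [ 0.11986511, -0.75737348, -0.6418861 ]]), 't': array([0.56425741, 0.0381588 , 1.55796255])}
```

View pics/top0.png

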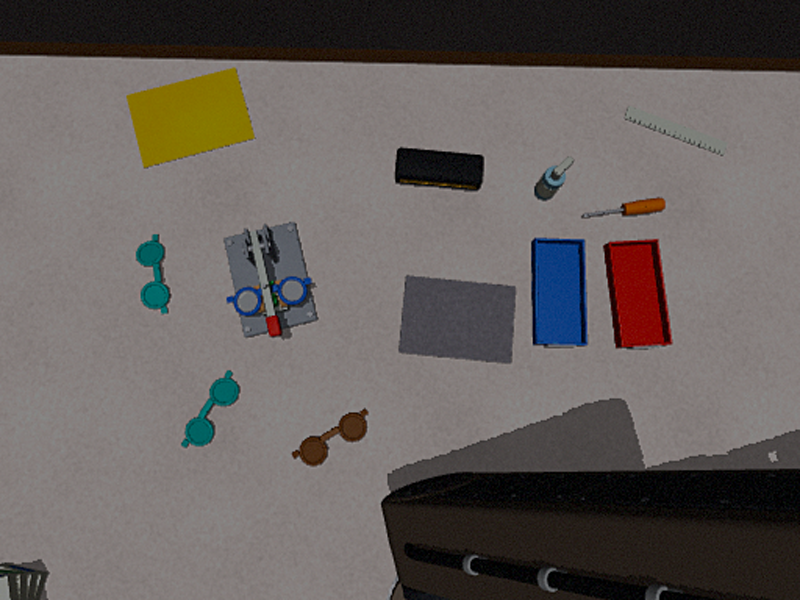

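View pics/side0.png

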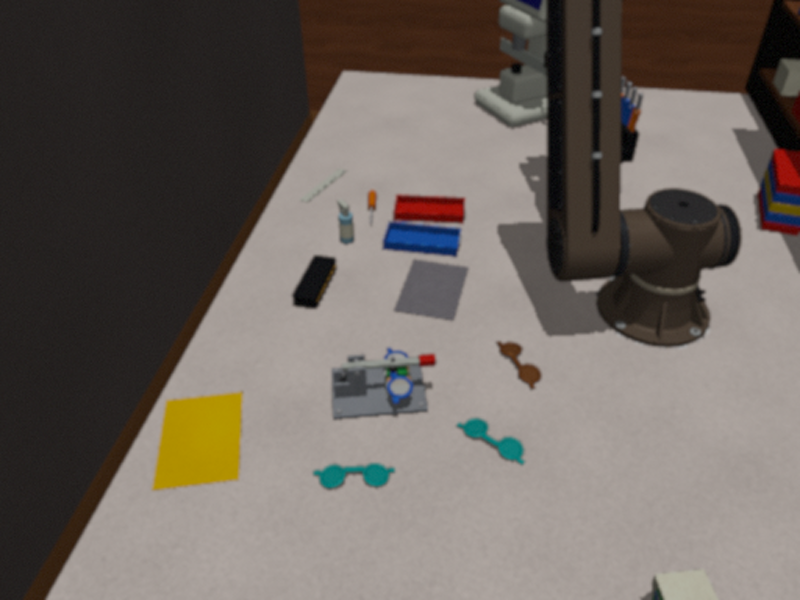

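The top view shows the jig around (270,280), with the red grip at (274,325). The grey mat is at (458,319), the blue tray at (559,293) and the red tray at (638,294). The case, spray bottle and driver all sit behind, in the upper row. Next I'll measure these by colour and take an enlarged crop of the jig.

```bash
python3 - <<'E'
from h import *
p=np.load('top.npz')['p']
cv2.imwrite('pics/jig.png',cv2.resize(p[135:225,135:215],(640,720),interpolation=cv2.INTER_CUBIC)[:600])
hsv=cv2.cvtColor(p,cv2.COLOR_BGR2HSV).astype(int); H,S,V=hsv[...,0],hsv[...,1],hsv[...,2]
def rect(mask,box,z,n):
    x0,y0,x1,y1=box; M=np.zeros_like(mask); M[y0:y1,x0:x1]=mask[y0:y1,x0:x1]
    ys,xs=np.nonzero(M); P=np.array([pt('top',u,v,z=z)[:2] for u,v in zip(xs,ys)])
    c,sz,a=cv2.minAreaRect(P.astype(np.float32)*1000)
    print(n,len(P),'c',np.round(c,1),'mean',np.round(P.mean(0)*1000,1),'size',np.round(sz,1),'ang',round(a,1))
blue=(H>100)&(H<130)&(S>120)&(V>50)
red=((H<8)|(H>172))&(S>150)&(V>60)
rect(blue,(330,145,385,230),.02,'tray')
rect(blue,(140,165,210,210),.052,'front')
rect(red,(160,190,190,220),.085,'grip')
bg=p.astype(int).sum(2); 
rect((bg<330)&(S<60),(250,170,335,237),.004,'mat')
E
```

```text
tray 2081 c [ 552.1 -177.6] mean [ 549.1 -177.5] size [ 96.8 191.2] ang 88.8
front 290 c [531.3 325.2] mean [533.5 323.7] size [ 48.6 143.3] ang 14.5
grip 94 c [475.6 310.9] mean [476.1 311. ] size [32.7 18.2] ang 16.2Traceback (most recent call last):
  File "<stdin>", line 16, in <module>
  File "<stdin>", line 7, in rect
  File "h.py", line 7, in pt
    m=camera_model(cam); K,R,t=np.array(m['mtx']),np.array(m['R']),np.array(m['t'])
ValueError: time passes only in moves, steps and waits
```

View pics/jig.png

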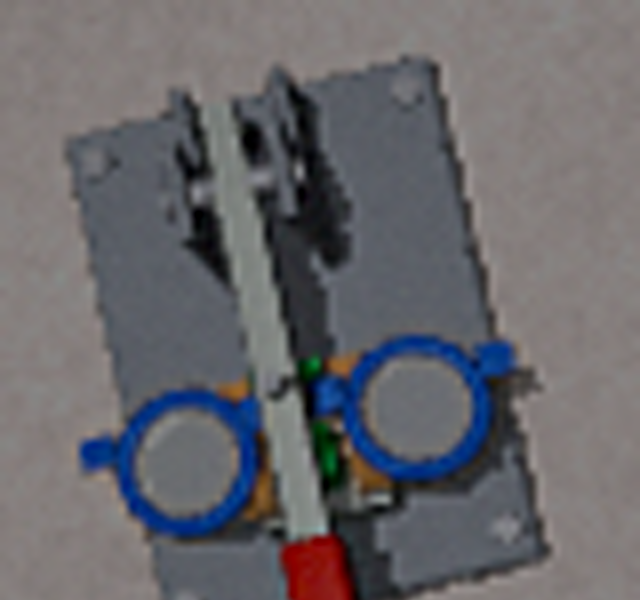

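The crop shows the front seated in the jig with its rims at crop (188,462) and (418,408). The arm lies over the bridge and the red grip is at the bottom. I'll cache the camera model and finish measuring.

```bash
sed -i 's/^def save/import functools\n_cm=camera_model\ncamera_model=functools.lru_cache(None)(lambda c:_cm(c))\ndef save/' h.py
python3 - <<'E'
from h import *
p=np.load('top.npz')['p']
g=lambda x,y,z:pt('top',135+x/8-.5,135+y/8-.5,z=z)[:2]*1000
L,Rr=g(188,462,54e-3),g(418,408,54e-3)
print('rims',L,Rr,np.linalg.norm(L-Rr),'mid',(L+Rr)/2,'yaw',np.degrees(np.arctan2(*(L-Rr)[::-1]))-90)
a,b,c=g(65,142,.012),g(432,58,.012),g(548,553,.012)
print('plate',a,b,c,np.linalg.norm(a-b),np.linalg.norm(b-c),'yaw',np.degrees(np.arctan2(*(b-c)[::-1])))
print('grip top depth',pt('top',175,207,r=1), 'rim top?')
# corners read off the 800x600 overview: mat, blue tray outer
f=lambda u,v,z:pt('top',u/1.5625-.2,v/1.5625-.2,z=z)[:2]*1000
m=np.array([f(*q,.004) for q in((405,276),(516,287),(512,363),(400,352))]);print('mat',m.mean(0),[np.linalg.norm(m[i]-m[i-1]).round() for i in range(4)],np.degrees(np.arctan2(*(m[0]-m[3])[::-1])))
m=np.array([f(*q,.028) for q in((532,239),(585,239),(587,347),(534,346))]);print('tray',m.mean(0),[np.linalg.norm(m[i]-m[i-1]).round() for i in range(4)],np.degrees(np.arctan2(*(m[0]-m[3])[::-1])))
th=np.radians(14.5)
print('tool shift to grip', tool([.476,.311,.0785]))
E
```

```text
rims [521.61478038 362.29997256] [540.57715602 287.68374014] 76.98801095872459 mid [531.0959682  324.99185635] yaw 14.258848192499386
plate [641.43431494 421.07006989] [673.82877963 294.68983115] [498.37316317 248.43171634] 130.46595757889622 181.45105823312352 yaw 14.76969747488068
grip top depth [0.47857133 0.3092801  0.08854266] rim top?
mat [ 5.00980284e+02 -3.77774412e-01] [np.float64(137.0), np.float64(201.0), np.float64(137.0), np.float64(198.0)] -3.3282584811666185
tray [ 547.81589813 -176.64783588] [np.float64(191.0), np.float64(96.0), np.float64(194.0), np.float64(93.0)] -0.7294412379536885
tool shift to grip [ 0.5547273  -0.74922777  0.15841937]
```

{"method": "jog_arm", "body": {"targets": [[0.417,-0.255,0,6,0.6],[0.417,-0.255,0,6,0.6],[0.417,-0.255,0,6,0.6],[0.417,-0.255,0,6,0.6],[0.417,-0.255,0,6,0.6],[0.417,-0.255,0,6,0.6],[0.417,-0.255,0,6,0.6],[0.417,-0.255,0,6,0.6],[0.417,-0.255,0,6,0.6],[0.417,-0.255,0,6,0.6]]}}

```text
time: 0.93
tool_pos: [0.4766, -0.2554, 0.2366]
tcp_rot: [-0.0, 0.992, 0.126, -0.0]
force: [-0.3, -0.4, -0.4]
gripper_width: 0.057
grasp_force: 0.0
```

```bash
python3 - <<'E'
from h import *
s=read_state(); print(s['tool_pos'],s['joint_positions'],tool([.4765,.311,.20]),Rt.from_quat(np.roll(s['tcp_rot'],-1)).as_matrix()[:2,:2])
E
```

```text
[ 0.47655831 -0.25543446  0.23655402] [-6.14173015e-01  3.71671386e-01  1.76584368e+00 -1.01990478e-04
  1.00427105e+00  7.03698590e-01] [ 0.14172324 -0.54841665  0.03657735] [[ 0.96817097  0.25028969]
 [ 0.2502897  -0.96817099]]
```

{"method": "jog_arm", "body": {"targets": [[0.142,-0.548,0.0366,0,0.6],[0.142,-0.548,0.0366,0,0.6],[0.142,-0.548,0.0366,0,0.6],[0.142,-0.548,0.0366,0,0.6],[0.142,-0.548,0.0366,0,0.6],[0.142,-0.548,0.0366,0,0.6],[0.142,-0.548,0.0366,0,0.6],[0.142,-0.548,0.0366,0,0.6],[0.142,-0.548,0.0366,0,0.6],[0.142,-0.548,0.0366,0,0.6]]}}

```text
time: 1.77
tool_pos: [0.4754, 0.1605, 0.2096]
tcp_rot: [0.0, 0.992, 0.126, -0.0]
force: [0.7, -0.6, 0.8]
gripper_width: 0.0572
grasp_force: 0.0
```

```bash
python3 - <<'E'
from h import *
s=read_state(); print(s['tool_pos'],tool([.4765,.311,.20]),tool([.4765,.311,.0815]))
E
```

```text
[0.47537906 0.1605181  0.2095593 ] [ 0.0387622  -0.14540969  0.00953697] [ 0.03877962 -0.14542324  0.12803696]
```

{"method": "jog_arm", "body": {"targets": [[0.039,-0.145,0.0095,0,0.6],[0.039,-0.145,0.0095,0,0.6],[0.039,-0.145,0.0095,0,0.6],[0.039,-0.145,0.0095,0,0.6],[0.039,-0.145,0.0095,0,0.6],[0.039,-0.145,0.06,0,0.6],[0.039,-0.145,0.1,0,0.6],[0.039,-0.145,0.128,0,0.6],[0.039,-0.145,0.128,0,0.6],[0.039,-0.145,0.128,0,0.6]]}}

```text
time: 2.6
tool_pos: [0.477, 0.3079, 0.0809]
tcp_rot: [0.001, 0.992, 0.126, -0.002]
force: [0.1, 0.5, 0.8]
gripper_width: 0.0573
grasp_force: 0.0
```

```bash
python3 - <<'E'
from h import *
s=read_state(); print(s['tool_pos'],tool([.4765,.311,.0815]))
p,d=save('top');q,_=save('side')
a=cv2.resize(p[140:240,120:230],(440,400),interpolation=cv2.INTER_CUBIC)
b=cv2.resize(q[190:290,190:280],(360,400),interpolation=cv2.INTER_CUBIC)
cv2.imwrite('pics/g1.png',np.hstack([a,b]))
E
```

```text
[0.47697206 0.30791538 0.08094937] [ 0.00031227 -0.00310419 -0.00055447]
```

View pics/g1.png

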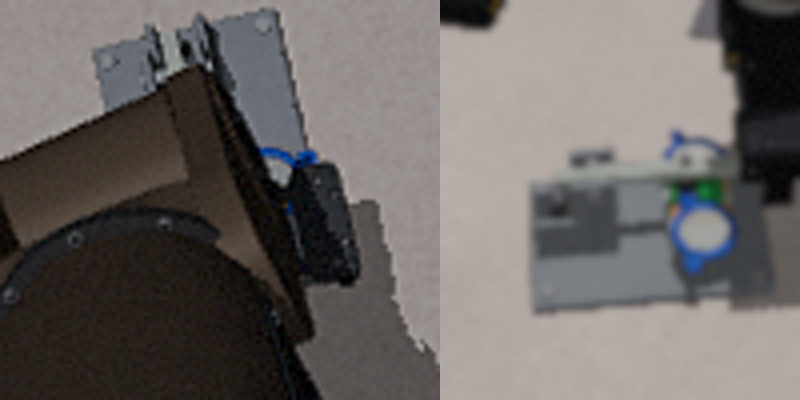

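The gripper is now over the grip end of the arm, hiding the grip in both views, and the front is still seated. I'll trim 3 mm and pinch.

{"method": "jog_arm", "body": {"targets": [[0,-0.002,0,0,0.6],[0,-0.002,0,0,0.0],[0,-0.002,0,0,0.0],[0,-0.002,0,0,0.0],[0,-0.002,0,0,0.0],[0,-0.002,0,0,0.0],[0,-0.002,0,0,0.0],[0,-0.002,0,0,0.0]], "force": 25}}

```text
time: 3.37
tool_pos: [0.4767, 0.3114, 0.0818]
tcp_rot: [-0.001, 0.992, 0.126, 0.0]
force: [-1.9, 6.2, 0.2]
gripper_width: 0.0196
grasp_force: 25.0
```

```bash
python3 - <<'E'
import numpy as np
for t in np.linspace(0,1.2,13)[1:]: print(round(t,2),round(.137*(1-np.cos(t)),3),round(-.137*np.sin(t),3))
E
```

```text
0.1 0.001 -0.014
0.2 0.003 -0.027
0.3 0.006 -0.04
0.4 0.011 -0.053
0.5 0.017 -0.066
0.6 0.024 -0.077
0.7 0.032 -0.088
0.8 0.042 -0.098
0.9 0.052 -0.107
1.0 0.063 -0.115
1.1 0.075 -0.122
1.2 0.087 -0.128
```

{"method": "jog_arm", "body": {"targets": [[0.001,-0.002,-0.014,0,0],[0.003,-0.002,-0.027,0,0],[0.006,-0.002,-0.04,0,0],[0.011,-0.002,-0.053,0,0],[0.017,-0.002,-0.066,0,0],[0.024,-0.002,-0.077,0,0],[0.032,-0.002,-0.088,0,0],[0.042,-0.002,-0.098,0,0],[0.052,-0.002,-0.107,0,0],[0.063,-0.002,-0.115,0,0]]}}

```text
time: 4.2
tool_pos: [0.5363, 0.3271, 0.1959]
tcp_rot: [0.001, 0.992, 0.126, -0.003]
force: [-1.6, -4.2, -6.0]
gripper_width: 0.0199
grasp_force: 25.0
```

Following the arc. I'll go on to about 1.2 rad and then open.

{"method": "jog_arm", "body": {"targets": [[0.012,0,-0.007,0,0],[0.024,0,-0.013,0,0],[0.024,0,-0.013,0,0],[0.024,0,-0.013,0,0.7],[0.024,0,-0.013,0,0.7],[0.024,0,-0.013,0,0.7],[0.024,0,-0.013,0,0.7],[0.024,0,-0.013,0,0.7],[0.024,0,-0.013,0,0.7],[0.024,0,-0.013,0,0.7]]}}

```text
time: 5.03
tool_pos: [0.5605, 0.3343, 0.2097]
tcp_rot: [0.0, 0.992, 0.126, -0.0]
force: [0.1, -0.6, 0.9]
gripper_width: 0.0612
grasp_force: 0.0
```

```bash
python3 - <<'E'
from h import *
s=read_state(); print(s['tool_pos'])
# rim centre (+y) from jig pose: c=(531,325), yaw 14.5
th=np.radians(14.5); c=np.array([.531,.325]);ex=np.array([np.cos(th),np.sin(th)]);ey=np.array([-ex[1],ex[0]])
for sg in(1,-1): r=c+sg*.039*ey; print(sg,r,tool([*r,.21]))
E
```

```text
[0.56047052 0.33434351 0.20970617]
1 [0.52123518 0.36275776] [-0.03086509 -0.03733801 -0.00029483]
-1 [0.54076482 0.28724224] [-0.03087798  0.04066199 -0.0002893 ]
```

{"method": "jog_arm", "body": {"targets": [[-0.031,0.0,-0.03,0,0.8],[-0.031,0.02,-0.03,-7,1],[-0.031,0.041,-0.03,-14,1],[-0.031,0.041,-0.03,-21,1],[-0.031,0.041,-0.03,-28,1],[-0.031,0.041,-0.03,-35,1],[-0.031,0.041,-0.03,-42,1],[-0.031,0.041,-0.03,-49,1],[-0.031,0.041,-0.03,-56,1],[-0.031,0.041,-0.03,-63,1]]}}

```text
time: 5.87
tool_pos: [0.5408, 0.2868, 0.2397]
tcp_rot: [0.0, 0.778, 0.628, 0.0]
force: [-0.5, 0.1, 0.4]
gripper_width: 0.0952
grasp_force: 0.0
```

{"method": "jog_arm", "body": {"targets": [[0,0,0,-7,1],[0,0,0,-14,1],[0,0,0,-20,1],[0,0,0,-20,1],[0,0,0,-20,1]]}}

```text
time: 6.28
tool_pos: [0.5408, 0.2869, 0.2397]
tcp_rot: [0.0, 0.661, 0.751, 0.0]
force: [0.5, -0.1, -0.8]
gripper_width: 0.095
grasp_force: 0.0
```

```bash
python3 - <<'E'
from h import *
s=read_state(); print(s['tool_pos'],s['gripper_width'],s['joint_positions'][5]);Q=Rt.from_quat(np.roll(s['tcp_rot'],-1)).as_matrix();print('phi',np.degrees(np.arctan2(Q[1,0],Q[0,0])),Q[2,:2])
print(tool([.5408,.2872,.0605]))
p,d=save('top');q,_=save('side')
a=cv2.resize(p[120:230,110:220],(400,400),interpolation=cv2.INTER_CUBIC)
b=cv2.resize(q[190:290,190:290],(400,400),interpolation=cv2.INTER_CUBIC)
cv2.imwrite('pics/g2.png',np.hstack([a,b]))
E
```

```text
[0.54084415 0.28685348 0.23973256] 0.094978523203092 0.25224479445477926
phi 97.31127087143173 [-2.74859075e-05  9.30704537e-05]
[ 3.54245385e-04 -1.63748003e-05  1.79232547e-01]
```

View pics/g2.png

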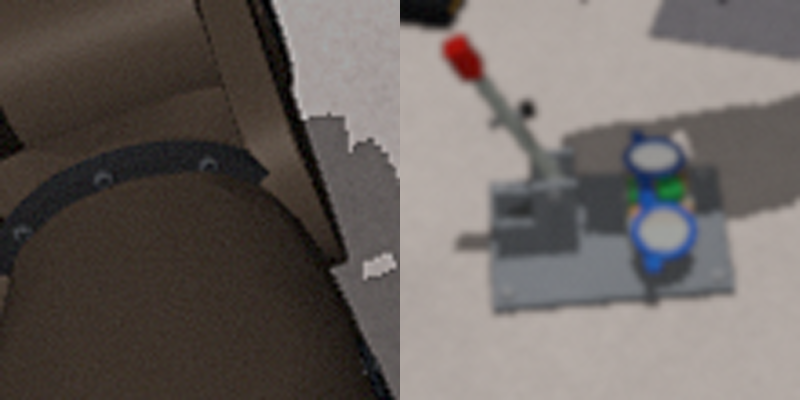

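Side view: the hold-down stands open, with the red grip at (462,58), and the front is still on its pedestal with rims at (655,157) and (663,232). Next I'll go down on the -y rim and pinch.

{"method": "jog_arm", "body": {"targets": [[0,0,0.04,0,1],[0,0,0.08,0,1],[0,0,0.12,0,1],[0,0,0.15,0,1],[0,0,0.17,0,1],[0,0,0.181,0,1],[0,0,0.181,0,1],[0,0,0.181,0,1]]}}

```text
time: 7.05
tool_pos: [0.5412, 0.2869, 0.0592]
tcp_rot: [0.0, 0.66, 0.752, 0.0]
force: [-0.2, 0.4, 0.8]
gripper_width: 0.0951
grasp_force: 0.0
```

{"method": "jog_arm", "body": {"targets": [[0,0,0,0,0],[0,0,0,0,0],[0,0,0,0,0],[0,0,0,0,0],[0,0,0,0,0],[0,0,0,0,0],[0,0,0,0,0],[0,0,0,0,0]], "force": 35}}

```text
time: 7.72
tool_pos: [0.5409, 0.2868, 0.0588]
tcp_rot: [0.0, 0.659, 0.752, -0.0]
force: [1.0, 0.5, 2.9]
gripper_width: 0.0501
grasp_force: 34.9
```

Width is 50 mm, so the pinch is on the rim diameter. I'll lift straight up, slowly.

{"method": "jog_arm", "body": {"targets": [[0,0,-0.005,0,0],[0,0,-0.012,0,0],[0,0,-0.02,0,0],[0,0,-0.03,0,0],[0,0,-0.04,0,0],[0,0,-0.055,0,0],[0,0,-0.07,0,0],[0,0,-0.085,0,0],[0,0,-0.1,0,0],[0,0,-0.1,0,0]]}}

```text
time: 8.55
tool_pos: [0.5419, 0.2873, 0.1624]
tcp_rot: [0.001, 0.659, 0.752, 0.002]
force: [0.4, 0.4, -0.4]
gripper_width: 0.0499
grasp_force: 34.9
```

```bash
python3 - <<'E'
from h import *
s=read_state(); print(s['tool_pos'],s['gripper_width'],s['grasp_force'])
q,d=save('side')
hsv=cv2.cvtColor(q,cv2.COLOR_BGR2HSV).astype(int); B=(hsv[...,0]>100)&(hsv[...,0]<130)&(hsv[...,1]>120)&(d>0)
n,lab,st,ce=cv2.connectedComponentsWithStats(B.astype(np.uint8)); 
print([(list(x),c.round()) for x,c in zip(st[1:],ce[1:]) if x[4]>40])
m=camera_model('side');K,R,t=m['mtx'],m['R'],m['t']
v,u=np.nonzero(B&(np.arange(512)<300)[None]&(np.arange(384)>150)[:,None]&(np.arange(384)<300)[:,None])
P=(R.T@((np.linalg.inv(K)@np.c_[u,v,np.ones(len(u))].T)*d[v,u]-np.array(t)[:,None])).T
P=P[(P[:,2]>.08)&(P[:,1]>.15)]; c=np.median(P,0); w,V=np.linalg.eigh(np.cov((P-c).T)); print(len(P),c,'normal',V[:,0],'long',V[:,2],'ext',np.ptp((P-c)@V,0))
b=cv2.resize(q[140:290,180:330],(500,500),interpolation=cv2.INTER_CUBIC)
cv2.imwrite('pics/g3.png',b)
E
```

```text
[0.54189117 0.28728259 0.16240862] 0.04985702323335526 34.91750092478469
[([np.int32(382), np.int32(77), np.int32(8), np.int32(14), np.int32(62)], array([386.,  84.])), ([np.int32(492), np.int32(105), np.int32(20), np.int32(26), np.int32(124)], array([500., 123.])), ([np.int32(488), np.int32(118), np.int32(24), np.int32(26), np.int32(142)], array([498., 137.])), ([np.int32(269), np.int32(145), np.int32(25), np.int32(18), np.int32(359)], array([282., 154.])), ([np.int32(247), np.int32(220), np.int32(17), np.int32(14), np.int32(58)], array([255., 228.]))]
109 [0.5265676  0.35929878 0.15660705] normal [0.92059367 0.26863838 0.28344439] long [ 0.12292136  0.48958691 -0.86324678] ext [0.07482925 0.17019997 0.24221736]
```

View pics/g3.png

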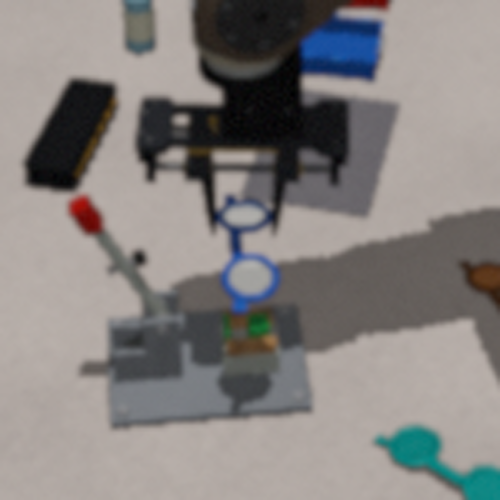

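The front is lifted clear and looks level, with the held rim at (245,216), the far rim at (250,277) and the hold-down still open. I'll carry it over to the mat.

{"method": "jog_arm", "body": {"targets": [[-0.015,-0.003,0,0,0],[-0.045,-0.01,0,0,0],[-0.08,-0.018,0,0,0],[-0.12,-0.027,0,0,0],[-0.16,-0.036,0,0,0],[-0.2,-0.045,0,0,0],[-0.24,-0.054,0,0,0],[-0.28,-0.063,0,0,0],[-0.305,-0.069,0,0,0],[-0.3185,-0.072,0,0,0]]}}

```text
time: 9.43
tool_pos: [0.5097, -0.0418, 0.158]
tcp_rot: [-0.001, 0.66, 0.751, -0.001]
force: [-0.1, 0.0, -0.4]
gripper_width: 0.0504
grasp_force: 34.9
```

```bash
python3 - <<'E'
from h import *
s=read_state(); print(s['tool_pos'],s['gripper_width'],s['grasp_force'],tool([.511,-.038,.06]))
q,d=save('side');p,_=save('top')
b=cv2.resize(q[110:260,180:330],(500,500),interpolation=cv2.INTER_CUBIC)
cv2.imwrite('pics/g4.png',b)
E
```

```text
[ 0.50970048 -0.04175683  0.1579761 ] 0.050381030531384575 34.91595117287943 [0.00355116 0.00191799 0.09797362]
```

View pics/g4.png

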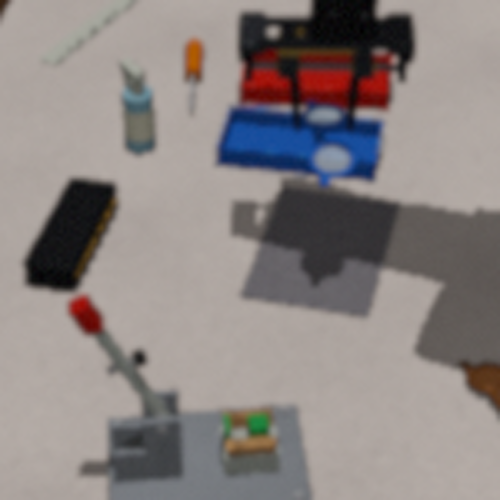

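Still held: the far rim is at (333,157) and the held rim at (323,115), above the tray in this view. The jig is empty and the hold-down is open. I'll check the tilt.

```bash
python3 - <<'E'
from h import *
m=camera_model('side')
for n,X in(('held',(.5097,-.0418)),('far',(.490,.0337))):
  for z in(.12,.135,.15,.165):
    c=m['R']@np.array([*X,z])+m['t']; print(n,z,(m['mtx']@c/c[2])[:2].round(1))
E
```

```text
held 0.12 [277.  150.8]
held 0.135 [277.1 147.4]
held 0.15 [277.2 143.9]
held 0.165 [277.3 140.4]
far 0.12 [280.1 163.8]
far 0.135 [280.2 160.3]
far 0.15 [280.3 156.8]
far 0.165 [280.4 153.2]
```

{"method": "jog_arm", "body": {"targets": [[0.0035,0.002,0.02,0,0],[0.0035,0.002,0.04,0,0],[0.0035,0.002,0.06,0,0],[0.0035,0.002,0.08,0,0],[0.0035,0.002,0.09,0,0],[0.0035,0.002,0.1,0,0],[0.0035,0.002,0.1,0,0]]}}

```text
time: 10.12
tool_pos: [0.5119, -0.0342, 0.0572]
tcp_rot: [-0.001, 0.659, 0.752, -0.001]
force: [-0.1, -0.6, -0.7]
gripper_width: 0.05
grasp_force: 34.9
```

It's level: both rims are at about 0.149. I'll lower it slowly, then ease the grip.

{"method": "jog_arm", "body": {"targets": [[0,0,0.01,0,0],[0,0,0.018,0,0],[0,0,0.024,0,0],[0,0,0.029,0,0],[0,0,0.029,0,0],[0,0,0.029,0,0]]}}

```text
time: 10.62
tool_pos: [0.5126, -0.0347, 0.0296]
tcp_rot: [-0.0, 0.659, 0.752, -0.0]
force: [0.2, -0.8, -0.1]
gripper_width: 0.0498
grasp_force: 34.9
```

{"method": "jog_arm", "body": {"targets": [[0,0,0,0,0],[0,0,0,0,0],[0,0,0,0,0],[0,0,0,0,0]], "force": 3}}

```text
time: 10.95
tool_pos: [0.5127, -0.0347, 0.03]
tcp_rot: [0.0, 0.659, 0.752, 0.0]
force: [0.1, 0.5, -0.7]
gripper_width: 0.0513
grasp_force: 3.0
```

{"method": "jog_arm", "body": {"targets": [[0,0,0,0,0.6],[0,0,0,0,0.7],[0,0,0,0,0.8],[0,0,0,0,0.8],[0,0,0,0,0.8],[0,0,0,0,0.8]]}}

```text
time: 11.45
tool_pos: [0.5125, -0.0346, 0.0297]
tcp_rot: [-0.0, 0.659, 0.752, -0.0]
force: [-0.6, -1.4, 0.1]
gripper_width: 0.0757
grasp_force: 0.0
```

{"method": "jog_arm", "body": {"targets": [[0,0,-0.03,0,0.8],[0,0,-0.07,0,0.8],[0,0,-0.11,0,0.8],[0,0,-0.15,0,0.8],[-0.04,0,-0.15,0,0.8],[-0.08,0,-0.15,0,0.6],[-0.12,0,-0.15,0,0.6],[-0.16,0,-0.15,0,0.6],[-0.2,0,-0.15,0,0.6],[-0.24,0,-0.15,0,0.6]]}}

```text
time: 12.28
tool_pos: [0.5437, -0.2745, 0.1798]
tcp_rot: [0.0, 0.659, 0.752, -0.0]
force: [0.6, 0.1, 0.4]
gripper_width: 0.0575
grasp_force: 0.0
```

```bash
python3 - <<'E'
from h import *
s=read_state(); print(s['tool_pos'])
p,d=save('top')
c=p[160:240,245:345]; cv2.imwrite('pics/m1.png',cv2.resize(c,(750,600),interpolation=cv2.INTER_CUBIC))
E
```

```text
[ 0.54370242 -0.27453397  0.17981769]
```

View pics/m1.png

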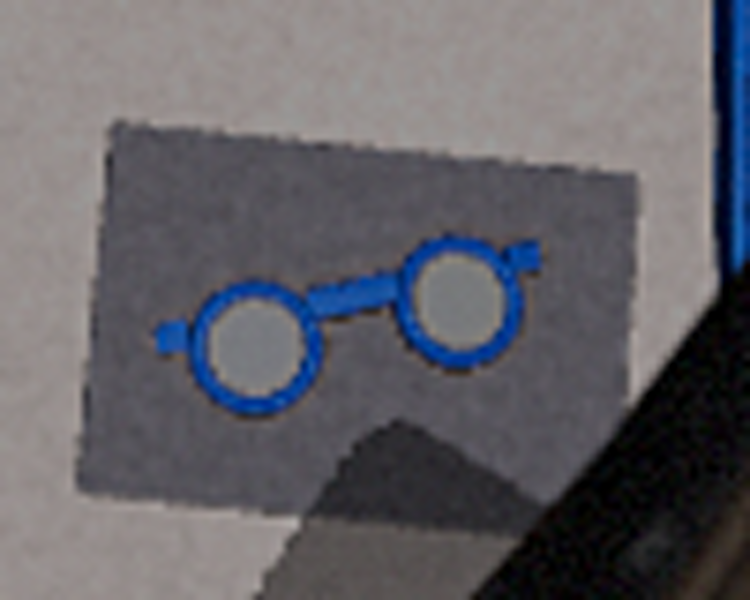

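The front lies face up on the mat, with rims at (256,347) and (460,302) and the bridge bar at (353,296) in the crop.

```bash
python3 - <<'E'
from h import *
g=lambda x,y,z:pt('top',245+x/7.5-.5,160+y/7.5-.5,z=z)[:2]
L,R=g(256,347,.014),g(460,302,.014)
c=(L+R)/2; psi=np.arctan2(*(L-R)[::-1])-np.pi/2
print(L,R,np.linalg.norm(L-R),'c',c,'psi',np.degrees(psi))
br=c+.010*np.array([np.cos(psi),np.sin(psi)]); print('bridge',br,'direct',g(353,296,.019))
print(tool([*br,.18]),tool([*br,.031]))
E
```

```text
[0.49431003 0.04086776] [ 0.51178639 -0.03445677] 0.0773253437891369 c [0.50304821 0.00320549] psi 13.062321477272324
bridge [0.51278946 0.0054656 ] direct [0.51283675 0.00563381]
[ 0.28803564  0.00502776 -0.00112687] [0.28846774 0.00482724 0.14787237]
```

{"method": "jog_arm", "body": {"targets": [[0.04,0.001,0,-5.5,0.4],[0.08,0.002,0,-5.5,0.4],[0.12,0.003,0,-5.5,0.4],[0.16,0.003,0,-5.5,0.4],[0.2,0.004,0,-5.5,0.4],[0.24,0.004,0.02,-5.5,0.4],[0.27,0.005,0.05,-5.5,0.4],[0.288,0.005,0.08,-5.5,0.4],[0.288,0.005,0.1,-5.5,0.4],[0.288,0.005,0.1,-5.5,0.4]]}}

```text
time: 13.17
tool_pos: [0.5095, 0.015, 0.0766]
tcp_rot: [-0.002, 0.622, 0.783, -0.002]
force: [0.1, -0.6, -0.4]
gripper_width: 0.0379
grasp_force: 0.0
```

```bash
python3 - <<'E'
from h import *
s=read_state(); Q=Rt.from_quat(np.roll(s['tcp_rot'],-1)).as_matrix();print(s['tool_pos'],s['gripper_width'],'phi',np.degrees(np.arctan2(Q[1,0],Q[0,0])))
print(tool([.5128,.0055,.030]))
E
```

```text
[0.5094559  0.01495828 0.07663877] 0.037931739968095866 phi 103.12644881210194
[-0.01005152  0.00135934  0.04661477]
```

{"method": "jog_arm", "body": {"targets": [[0,0,0,0,0.4],[0,0,0,0,0.4],[0,0,0,0,0.4]]}}

```text
time: 13.42
tool_pos: [0.5121, 0.0129, 0.0811]
tcp_rot: [0.001, 0.623, 0.782, 0.001]
force: [0.2, 0.6, 0.7]
gripper_width: 0.0382
grasp_force: 0.0
```

```bash
python3 - <<'E'
from h import *
s=read_state(); print(s['tool_pos'],tool([.5128,.0055,.030]))
E
```

```text
[0.51205476 0.01292929 0.08108506] [-0.00736553 -0.00104685  0.051089  ]
```

{"method": "jog_arm", "body": {"targets": [[-0.0075,-0.001,0.01,0,0.4],[-0.0075,-0.001,0.02,0,0.4],[-0.0075,-0.001,0.02,0,0.4]]}}

```text
time: 13.67
tool_pos: [0.5115, 0.0053, 0.0583]
tcp_rot: [-0.001, 0.623, 0.782, -0.0]
force: [0.4, 0.1, -0.3]
gripper_width: 0.0375
grasp_force: 0.0
```

```bash
python3 - <<'E'
from h import *
s=read_state(); print(s['tool_pos'],tool([.5128,.0055,.030]))
E
```

```text
[0.51146961 0.00532229 0.05829833] [-0.00013576  0.00137722  0.02829632]
```

{"method": "jog_arm", "body": {"targets": [[0,0.001,0.012,0,0.4],[0,0.001,0.022,0,0.4],[0,0.001,0.029,0,0.4],[0,0.001,0.029,0,0.4],[0,0.001,0.029,0,0.4]]}}

```text
time: 14.08
tool_pos: [0.5127, 0.0063, 0.0303]
tcp_rot: [-0.0, 0.623, 0.783, -0.0]
force: [0.1, -0.5, 0.5]
gripper_width: 0.038
grasp_force: 0.0
```

{"method": "jog_arm", "body": {"targets": [[0,0,0,0,0],[0,0,0,0,0],[0,0,0,0,0],[0,0,0,0,0],[0,0,0,0,0],[0,0,0,0,0]], "force": 25}}

```text
time: 14.58
tool_pos: [0.5131, 0.0063, 0.031]
tcp_rot: [0.0, 0.623, 0.783, 0.0]
force: [0.5, 0.4, 2.3]
gripper_width: 0.0117
grasp_force: 25.0
```

{"method": "jog_arm", "body": {"targets": [[0,0,-0.01,0,0],[0,0,-0.025,0,0],[0,0,-0.045,0,0],[0,0,-0.07,0,0],[0,0,-0.09,0,0],[0,0,-0.11,0,0],[0,0,-0.11,0,0],[0,0,-0.11,0,0],[0,0,-0.11,0,0]]}}

```text
time: 15.33
tool_pos: [0.5126, 0.0063, 0.1404]
tcp_rot: [-0.0, 0.623, 0.783, -0.0]
force: [-0.3, 0.6, -1.1]
gripper_width: 0.0118
grasp_force: 25.0
```

```bash
python3 - <<'E'
from h import *
s=read_state(); print(s['tool_pos'],s['grasp_force'],tool([.550,-.171,.14]))
E
```

```text
[0.51258147 0.00633076 0.14044494] 24.996526837348938 [-0.18120322 -0.00342774  0.00043274]
```

{"method": "jog_arm", "body": {"targets": [[-0.01,0,0,-4,0],[-0.03,-0.001,0,-11,0],[-0.05,-0.001,0,-18,0],[-0.075,-0.002,0,-25,0],[-0.1,-0.002,0,-32,0],[-0.125,-0.003,0,-39,0],[-0.15,-0.003,0,-46,0],[-0.17,-0.003,0,-53,0],[-0.181,-0.003,0,-60,0],[-0.181,-0.003,0,-67,0]]}}

```text
time: 16.17
tool_pos: [0.5507, -0.1728, 0.1392]
tcp_rot: [-0.001, 0.085, 0.996, 0.0]
force: [-0.6, 0.7, -0.5]
gripper_width: 0.0117
grasp_force: 25.0
```

{"method": "jog_arm", "body": {"targets": [[0,0,0,-6,0],[0,0,0,-9,0],[0,0,0,-9,0],[0,0,0,-9,0]]}}

```text
time: 16.5
tool_pos: [0.5504, -0.1706, 0.1397]
tcp_rot: [-0.001, 0.01, 1.0, 0.0]
force: [0.0, -0.5, -0.8]
gripper_width: 0.0115
grasp_force: 25.0
```

```bash
python3 - <<'E'
from h import *
s=read_state(); Q=Rt.from_quat(np.roll(s['tcp_rot'],-1)).as_matrix();print(s['tool_pos'],'phi',np.degrees(np.arctan2(Q[1,0],Q[0,0])))
print(tool([.550,-.171,.034]))
q,d=save('side'); p,_=save('top')
b=cv2.resize(q[70:190,180:330],(500,400),interpolation=cv2.INTER_CUBIC)
a=cv2.resize(p[130:250,310:400],(300,400),interpolation=cv2.INTER_CUBIC)
cv2.imwrite('pics/t1.png',np.hstack([b,a]))
E
```

```text
[ 0.55036649 -0.17057079  0.13968796] phi 178.88172242518036
[ 0.00017481 -0.00050879  0.10568809]
```

View pics/t1.png

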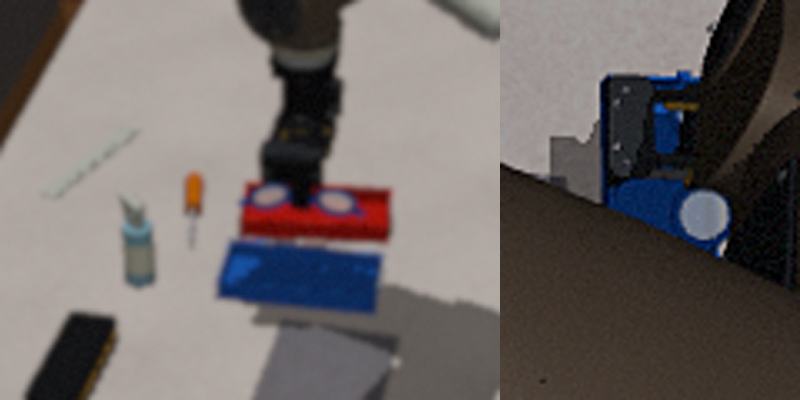

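The front is level across the bridge and lengthwise over the blue tray. The mat and the tray floor are at the same height, so I'll lower to TCP z ≈ 0.031.

{"method": "jog_arm", "body": {"targets": [[0,0,0.02,0,0],[0,0,0.045,0,0],[0,0,0.07,0,0],[0,0,0.085,0,0],[0,0,0.095,0,0],[0,0,0.101,0,0],[0,0,0.105,0,0],[0,0,0.108,0,0],[0,0,0.108,0,0],[0,0,0.108,0,0]]}}

```text
time: 17.43
tool_pos: [0.551, -0.1708, 0.0333]
tcp_rot: [0.0, 0.009, 1.0, -0.0]
force: [-0.1, -0.1, -0.6]
gripper_width: 0.0114
grasp_force: 25.0
```

{"method": "jog_arm", "body": {"targets": [[0,0,0.001,0,0],[0,0,0.002,0,0],[0,0,0.002,0,0],[0,0,0.002,0,0]], "force": 5}}

```text
time: 17.77
tool_pos: [0.551, -0.1708, 0.031]
tcp_rot: [0.0, 0.009, 1.0, -0.0]
force: [0.4, -0.9, 0.8]
gripper_width: 0.0115
grasp_force: 5.0
```

{"method": "jog_arm", "body": {"targets": [[0,0,0,0,0.2],[0,0,0,0,0.28],[0,0,0,0,0.28],[0,0,0,0,0.28],[0,0,-0.01,0,0.28],[0,0,-0.04,0,0.28],[0,0,-0.08,0,0.28],[0,0,-0.12,0,0.28],[0,0,-0.15,0,0.28]]}}

```text
time: 18.52
tool_pos: [0.5509, -0.1708, 0.1845]
tcp_rot: [0.001, 0.009, 1.0, -0.001]
force: [0.8, -0.1, -0.1]
gripper_width: 0.0264
grasp_force: 0.0
```

{"method": "jog_arm", "body": {"targets": [[0,-0.03,0,0,0.3],[0,-0.07,0,0,0.3],[0,-0.11,0,0,0.3],[0,-0.15,0,0,0.3],[0,-0.19,0,0,0.3],[0,-0.22,0,0,0.3],[0,-0.22,0,0,0.3],[0,-0.22,0,0,0.3]]}}

```text
time: 19.18
tool_pos: [0.5462, -0.3919, 0.1809]
tcp_rot: [-0.0, 0.01, 1.0, 0.0]
force: [0.3, 0.4, 0.2]
gripper_width: 0.0287
grasp_force: 0.0
```

```bash
python3 - <<'E'
from h import *
s=read_state(); print(s['tool_pos'])
q,d=save('side'); p,_=save('top')
a=cv2.resize(p[140:235,325:390],(410,600),interpolation=cv2.INTER_CUBIC)
b=cv2.resize(q[90:290,190:320],(390,600),interpolation=cv2.INTER_CUBIC)
cv2.imwrite('pics/t2.png',np.hstack([a,b]))
E
```

```text
[ 0.54621409 -0.39193744  0.18090209]
```

View pics/t2.png

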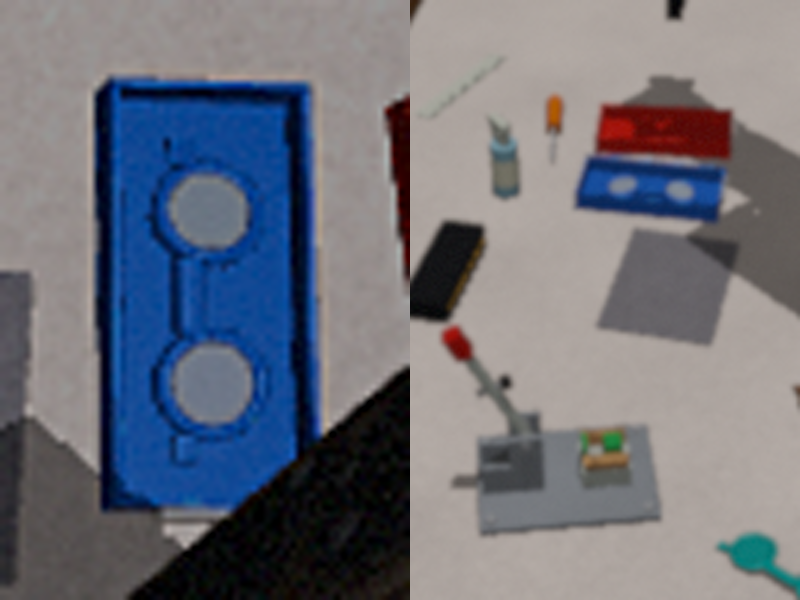

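The front lies flat, face up and centred in the blue tray, with lenses at (208,210) and (213,383). The hold-down is open and the bystanders haven't moved, so I'll hand in.

```bash
python3 -c "
from bench import *
print(hand_in())"
```

```text
the job is handed in; nothing more can be done
None
```

The job is handed in, with no verdict shown: the hold-down is standing open, and the blue front went from jig to mat, was picked up again by its bridge, and now lies face up and flat in the blue tray.

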